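Nest the steel cups on the transfer slide and hand them over

TASK

Push the carrier of the transfer slide along to its middle stop, and there nest all the steel cups that are on the bench inside one another in its round seat, from the widest to the narrowest, every cup standing upright with its foot fully down on the floor of the next wider one. Then push the loaded carrier on to the last stop, so that it rests in the notch with the nest still complete, and leave the other things on the bench undisturbed.

Things in the scene. Friction and masses are not known exactly. Their poses are not given: they have to be found in the camera images.
- cup1: plain round open steel cup, number 1 of 5 from widest to narrowest; straight wall, outside diameter 68 mm, height 38 mm, wall 2 mm, floor 6 mm thick and heavy; stands upright, mouth up, on the bench. Origin: centre of its underside, z up along its axis. Some cups may be absent. The narrower a cup, the taller: inside the next wider one it has 3.5 mm of play all round and its rim stands 16 mm above the wider one's rim (more if a size between is absent)
- cup2: plain round open steel cup, number 2 of 5 from widest to narrowest; straight wall, outside diameter 57 mm, height 48 mm, wall 2 mm, floor 6 mm thick and heavy; stands upright, mouth up, on the bench. Origin: centre of its underside, z up along its axis. Some cups may be absent. The narrower a cup, the taller: inside the next wider one it has 3.5 mm of play all round and its rim stands 16 mm above the wider one's rim (more if a size between is absent)
- cup3: plain round open steel cup, number 3 of 5 from widest to narrowest; straight wall, outside diameter 46 mm, height 58 mm, wall 2 mm, floor 6 mm thick and heavy; stands upright, mouth up, on the bench. Origin: centre of its underside, z up along its axis. Some cups may be absent. The narrower a cup, the taller: inside the next wider one it has 3.5 mm of play all round and its rim stands 16 mm above the wider one's rim (more if a size between is absent)
- cup4: plain round open steel cup, number 4 of 5 from widest to narrowest; straight wall, outside diameter 35 mm, height 68 mm, wall 2 mm, floor 6 mm thick and heavy; stands upright, mouth up, on the bench. Origin: centre of its underside, z up along its axis. Some cups may be absent. The narrower a cup, the taller: inside the next wider one it has 3.5 mm of play all round and its rim stands 16 mm above the wider one's rim (more if a size between is absent)
- cup5: plain round open steel cup, number 5 of 5 from widest to narrowest; straight wall, outside diameter 24 mm, height 78 mm, wall 2 mm, floor 6 mm thick and heavy; stands upright, mouth up, on the bench. Origin: centre of its underside, z up along its axis. Some cups may be absent. The narrower a cup, the taller: inside the next wider one it has 3.5 mm of play all round and its rim stands 16 mm above the wider one's rim (more if a size between is absent)
- carrier (a joint): travel of the carrier along the transfer slide, m: 0.02 to 0.06 where it waits at the start (robot's left end), grows as it is pushed to the robot's right; 0.120 = middle stop (loading), 0.240 = last stop (hand-over), 0.262 = end of travel. It stays where it is left; a sprung ball drops into a notch at each of the two stops, and pushing over either lip of a notch takes about 5 N, elsewhere about 1 N
- carrier_seat (a point): centre of the round seat on the carrier's grey top plate, 26 mm above the bench; the seat has a low rim 6 mm high, 78 mm across inside. x axis: across the slide, away from the robot; y axis: along the slide, against the direction of travel; z up
- carrier_post (a point): middle of the black knob on the carrier's upright post: knob 18 mm across, from 110 to 126 mm above the bench, on a 14 mm steel post; it stands 68 mm from the seat centre, on the trailing (robot's left) side; push or pinch it here to move the carrier; axes as carrier_seat
- load_stop (a point): fixed point on the slide where the seat centre is when the carrier is in the middle stop (loading); marked by a small steel pin on the slide's front edge; axes as carrier_seat
- out_stop (a point): fixed point on the slide where the seat centre is when the carrier is in the last stop (hand-over, robot's right end), 120 mm on from load_stop; marked by a small steel pin; axes as carrier_seat
- dropper_bottle: brown glass dropper bottle with black cap, 34 mm across, 67 mm tall, standing in the row of cups; leave it alone. Origin: centre of its underside
- tally_counter: small white hand tally counter, 53x46x42 mm, in the row of cups; leave it alone. Origin: centre of its underside
- staining_jar: white upright staining jar with grey lid, 55x48x105 mm, left of the slide; leave it alone. Origin: centre of its underside
- wash_bottle: white wash bottle with a bent spout, 66x96x180 mm, behind the slide; leave it alone. Origin: centre of its underside
- reagent_bottle: brown round reagent bottle, 60 mm across, 126 mm tall, behind the slide; leave it alone. Origin: centre of its underside
- calculator: desk calculator lying flat, 122x76x16 mm; leave it alone. Origin: centre of its underside
There are look-alikes about, which are no part of the job. What is shaped like the cup2 but purple is not meant.

How it is judged:
By the outcome, as a careful person would: the job done as asked, in the order asked, and still so for the second after the job is handed in, with the robot touching nothing.
Of cup1, cup2, cup3, cup4, cup5 only 4 to 5 are there at a start; the rules pass over those that are not, and their reading is None.
At some moment in a run one of cup1, cup2, cup3 may be knocked a few centimetres aside while the robot is not near it.
It also fails if it takes over 208 s, if anything falls off the work surface, if the arm or the gripper's body presses on something with over 40 N, if the wrist force passes 120 N, or if a joint passes its speed limit or range.

ROBOT

A 7-joint arm with a two-finger parallel gripper is mounted at the origin on a cart in front of the work surface, level with it; the furniture and walls round the work are solid. World frame = base frame: x ahead of the robot, y to its left, z up, the work surface at z = 0. Lengths are in m, angles in rad, forces in N, time in s.
With the tool pointing down it reaches from about 0.35 to 0.9 m from the base axis. Payload 8.1 kg.
Tool frame: the origin (TCP) lies at the very end of the fingers, on their centre line; the grasp point (between the pads) lies 19 mm behind it; z points along the fingers, y is the line along which they close (so a half turn about z gives the same grasp; the last joint's range is limited). The gripper opens to 92 mm and grips with 3 to 60 N. Pads are 19 mm wide; open, the fingers measure 130 mm over their backs; the gripper's body (75 mm by 190 mm) begins 47 mm behind the grasp point.
Start: joints at [1.221, 0.434, 0.025, 1.573, -0.012, 1.134, -0.075], TCP at [0.153, -0.606, 0.227] pointing down, gripper open.
Joint ranges: [-2.62, 2.62], [-0.44, 2.09], [-1.27, 1.32], [0.08, 2.57], [-1.32, 4.46], [0.12, 2], [-2.74, 2.74]. Speed limits (rad/s): [2.22, 2.22, 3.01, 3.01, 3.14, 3.14, 3.14].

INTERFACE

Orientations are given as a unit quaternion [w, x, y, z].
In Python, from workcell import env, imaging, ticket gives the robot as it stands. The module is installed in compiled form; this text tells all that it offers.
- The arm moves only by the shell command python3 -m jog 'ROWS' [OPENING] [FORCE]. ROWS is JSON, a list of rows, each a list of 2 entries, a list of its own where there are three numbers: the shift along the world's x, y, z in mm, then the turn about the world's z in degrees. In form: [[[tx, ty, tz], turn], ...]. A call has exactly 10 rows; each row is the pose to reach, as a shift and turn from the pose commanded when the call began; what a row does not reach only later rows make up. A row lasts 1/8 s, in which the tool goes at most 62.5 mm and 10.7 degrees, less where a joint would pass 70% of its speed; a pose out of reach is approached as far as the arm can. A call with a gripper value outside its range is refused whole. OPENING is the finger opening in mm, from 0 to 91.8, set as the call begins (- or left out, the last holds). The fingers move at their own pace and stop on an object; FORCE is the grip in N (left out, the last holds). Time passes only in rows, so rows that repeat a pose let the fingers close, or fill a call up. It gives the time, the measured TCP pose, the force, the opening and the grip force at its end, in the units of the state.
- env.observe(): the state, without advancing time (a new reading comes with each control period).
- imaging.camera(name): name is "side" or "top"; returns (picture, depth): 420x560x3 uint8, red, green, blue; 420x560 float32, m along the optical axis (not along the pixel's ray), 0 where there is no reading.
- imaging.camera_params(name): a dict with "fx", "fy", "cx", "cy" (pixels), "R" (3x3) and "t" (3): a world point X has camera coordinates R X + t. Camera axes: x right, y down, z forward; pixel columns grow to the right and rows downward; lengths in m; the calibration is good to about 2 mm. A picture is of the moment at which its call begins. camera_params takes no time and is no camera call.
- ticket.hand_in(): hands the job in; it is judged then, once.
The state is a dict: "clock": time; "q": joint angles; "joint_velocities": joint speeds; "joint_torque": joint torques, N m; "tool_pos": TCP position; "tool_rot": TCP orientation; "wrist_force": force on the tool from outside, world axes, zero at the start; "moment": the same for the moment, N m; "width": opening from 0.0 (shut) to 1.0 (fully open); "finger_force": force on a finger pad.
Only numpy, scipy, OpenCV 4.12 (cv2) and the standard library are available. Lean on these libraries where they do the work, as an engineer would, in place of code of your own. Each camera call takes 0.05 s, during which the arm holds its last target. There are 200 camera calls.

## Working session

There is one attempt and no reset: what is moved stays moved. The work goes in short steps, Python scripts to look and compute and a shell command to move; the robot and the scene stay as the last step left them, time stands still between calls to the robot, and variables do not carry over. Pictures are saved under pics/ and viewed, at most 14 in all, crops included, and the job is handed in when it is done.

```bash
mkdir -p pics; ls
python3 - <<'E'
from workcell import env, imaging
import cv2,numpy as np
print(env.observe())
for n in("top","side"):
    p,d=imaging.camera(n); np.savez(f"pics/{n}0.npz",p=p,d=d)
    cv2.imwrite(f"pics/{n}0.png",p[:,:,::-1]); print(imaging.camera_params(n))
E
```

```text
pics
{'clock': 0.0, 'q': array([ 1.22142738,  0.43524978,  0.0249888 ,  1.57409941, -0.01161677,
        1.13399263, -0.07507212]), 'joint_velocities': array([ 0.00023444, -0.00156916,  0.0002972 , -0.00151069,  0.0010077 ,
       -0.00147702, -0.00106516]), 'joint_torque': array([-9.40286809e-04, -6.67860103e+01,  9.84364562e-01, -3.14469230e+01,
       -6.06269413e-02,  4.26395237e-02,  9.55067731e-05]), 'tool_pos': array([ 0.15248532, -0.60558397,  0.22592761]), 'tool_rot': array([-7.84457092e-04,  9.92401370e-01,  1.23040146e-01, -1.66495602e-04]), 'wrist_force': array([-0.55724574,  0.09318698,  0.36094999]), 'moment': array([ 0.02700314,  0.03218483, -0.00838265]), 'finger_force': 0.0, 'width': 0.9985747117123727}
{'fx': 480.46802029839534, 'fy': 480.46802029839534, 'cx': 286.62277461675694, 'cy': 212.67331483527664, 'R': array([[ 1.92833563e-02, -9.99813996e-01,  3.54978758e-04],
       [-9.87109676e-01, -1.90947461e-02, -1.58902103e-01],
       [ 1.58879325e-01,  2.71376289e-03, -9.87294280e-01]]), 't': array([0.02846859, 0.60147408, 1.31014458])}
{'fx': 527.3132272698789, 'fy': 527.3132272698789, 'cx': 283.36133436441855, 'cy': 212.16027496821874, 'R': array([[-9.98600824e-01, -5.28718886e-02,  9.78655892e-04],
       [-3.49815481e-02,  6.46597649e-01, -7.62028721e-01],
       [ 3.96571010e-02, -7.60996743e-01, -6.47542486e-01]]), 't': array([0.60423286, 0.09156817, 1.56249531])}
```

View pics/top0.png

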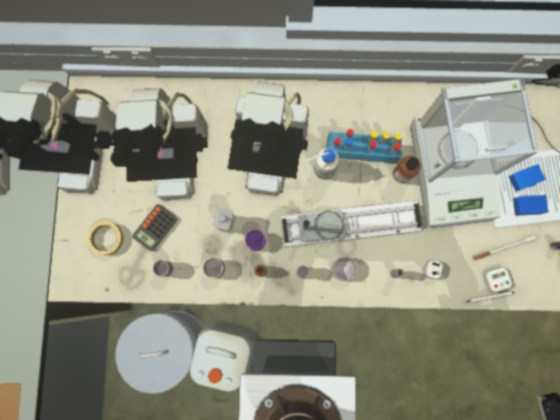

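View pics/side0.png

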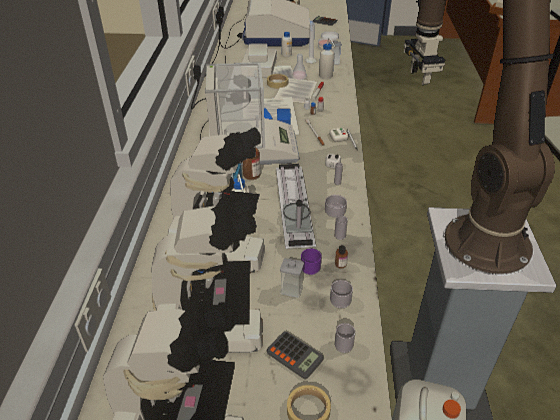

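```bash
cat > h.py <<'E'
from workcell import env, imaging
import cv2,numpy as np
def cloud(n,p=None,d=None):
    if d is None: p,d=imaging.camera(n)
    c=imaging.camera_params(n); v,u=np.mgrid[:420,:560]
    X=np.stack([(u-c['cx'])/c['fx']*d,(v-c['cy'])/c['fy']*d,d],-1)
    W=(X-c['t'])@c['R']; W[d==0]=np.nan
    return p,W
def proj(n,X):
    c=imaging.camera_params(n); q=c['R']@np.array(X)+c['t']
    return q[0]/q[2]*c['fx']+c['cx'], q[1]/q[2]*c['fy']+c['cy']
E
python3 - <<'E'
from h import *
z=np.load('pics/top0.npz'); p,W=cloud('top',z['p'],z['d'])
cv2.imwrite('pics/crop1.png',cv2.resize(p[190:300,140:450,::-1],None,fx=2.55,fy=2.55,interpolation=cv2.INTER_CUBIC))
bx={'A':(163,268),'B':(214,268),'bott':(261,270),'C':(302,271),'D':(345,268),'E':(397,272),'tally':(434,269),'purple':(256,240)}
for k,(u,v) in bx.items():
    r=17; S=W[v-r:v+r+1,u-r:u+r+1].reshape(-1,3); 
    m=S[:,2]>0.02; S=S[m]; hi=np.nanpercentile(S[:,2],97); T=S[S[:,2]>hi-.012]
    print(k,len(S),'h',hi.round(3),'min',T.min(0).round(3),'max',T.max(0).round(3),'mid',((T.min(0)+T.max(0))/2).round(3), cv2.minEnclosingCircle((T[:,:2]*1000).astype(np.float32)))
print(W[200:250:4,280:425:12,2].round(3))
for v,u in((240,290),(205,415),(235,415),(215,285)): print(W[v,u].round(3))
E
```

```text
A 145 h 0.061 min [0.419 0.362 0.049] max [0.461 0.409 0.062] mid [0.44  0.386 0.055] ((438.5585632324219, 386.1956481933594), 23.76396942138672)
B 105 h 0.052 min [0.416 0.216 0.041] max [0.469 0.27  0.054] mid [0.443 0.243 0.048] ((443.2012634277344, 242.4061737060547), 28.274925231933594)
bott 127 h 0.07 min [0.432 0.104 0.062] max [0.446 0.121 0.072] mid [0.439 0.113 0.067] ((439.1013488769531, 112.09110260009766), 8.961078643798828)
C 43 h 0.071 min [ 0.421 -0.022  0.06 ] max [0.454 0.009 0.073] mid [ 0.437 -0.006  0.067] ((437.5437927246094, -6.440610408782959), 17.212644577026367)
D 94 h 0.041 min [ 0.418 -0.158  0.029] max [ 0.483 -0.093  0.045] mid [ 0.451 -0.125  0.037] ((449.07940673828125, -124.82193756103516), 34.28373336791992)
E 91 h 0.08 min [ 0.428 -0.281  0.068] max [ 0.45  -0.258  0.083] mid [ 0.439 -0.27   0.076] ((438.77789306640625, -269.42486572265625), 12.06584358215332)
tally 276 h 0.04 min [ 0.426 -0.4    0.028] max [ 0.479 -0.354  0.048] mid [ 0.453 -0.377  0.038] ((452.610107421875, -376.8406677246094), 26.835596084594727)
purple 86 h 0.052 min [0.496 0.10
[... 750 characters left out ...]
 0.011  0.006
   0.017  0.019  0.003]
 [ 0.003  0.007  0.058  0.026  0.029  0.022  0.011  0.016  0.018  0.015
   0.01   0.006  0.001]
 [-0.003  0.005  0.027  0.023  0.026  0.032  0.021  0.011  0.012  0.008
   0.006  0.004  0.   ]
 [ 0.002  0.018  0.028  0.027  0.03   0.024  0.005  0.003 -0.     0.001
   0.007 -0.001 -0.002]
 [ 0.002  0.009  0.029  0.01   0.008 -0.     0.002  0.001  0.002 -0.001
  -0.005 -0.002 -0.004]
 [ 0.001  0.006  0.004 -0.004  0.003  0.005  0.005  0.002 -0.001 -0.005
  -0.004  0.001  0.001]
 [ 0.002 -0.003 -0.002 -0.003 -0.005 -0.004 -0.004 -0.     0.004  0.001
  -0.004  0.    -0.001]]
[0.528 0.029 0.008]
[ 0.635 -0.331  0.019]
[ 0.55  -0.334  0.001]
[0.601 0.045 0.002]
```

View pics/crop1.png

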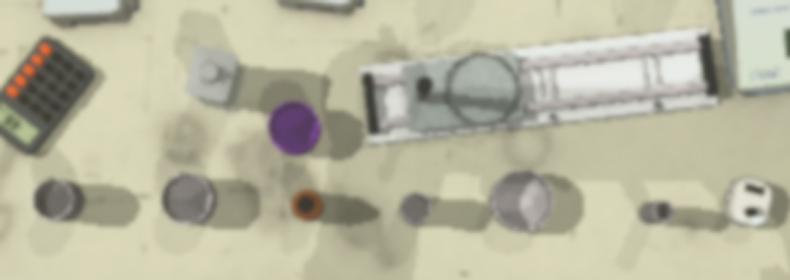

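```bash
cat >> h.py <<'E'
def unproj(n,u,v,z):
    c=imaging.camera_params(n); r=c['R'].T@np.array([(u-c['cx'])/c['fx'],(v-c['cy'])/c['fy'],1]); o=-c['R'].T@c['t']
    return (o+r*(z-o[2])/r[2])
E
python3 - <<'E'
from h import *
z=np.load('pics/top0.npz'); p,W=cloud('top',z['p'],z['d'])
cv2.imwrite('pics/crop2.png',cv2.resize(p[195:250,278:430,::-1],None,fx=5.2,fy=5.2,interpolation=cv2.INTER_CUBIC))
for k,(u,v,r) in {'wash':(326,160,16),'reag':(406,168,16),'jar':(223,219,14),'calc':(157,227,30)}.items():
    S=W[v-r:v+r,u-r:u+r].reshape(-1,3); S=S[S[:,2]>(.01 if k=='calc' else .05)]; print(k,S.min(0).round(3),S.max(0).round(3))
S=W[195:250,278:330].reshape(-1,3); S=S[(S[:,2]>.11)]; print('knob',len(S),np.median(S,0),S.min(0),S.max(0))
E
```

```text
wash [ 0.71  -0.112  0.05 ] [ 0.802 -0.019  0.186]
reag [ 0.702 -0.342  0.05 ] [ 0.784 -0.251  0.133]
jar [0.545 0.189 0.051] [0.604 0.243 0.111]
calc [0.491 0.334 0.01 ] [0.647 0.484 0.044]
knob 37 [ 0.56174565 -0.01204073  0.12480788] [ 0.55444572 -0.02007114  0.11440583] [ 0.57019721 -0.00409967  0.13110192]
```

View pics/crop2.png

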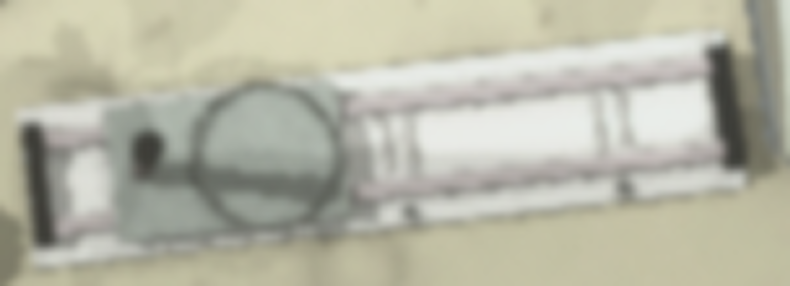

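Run:
```python
from h import *
f=lambda a,b,z: unproj('top',278+(a+.5)/5.2-.5,195+(b+.5)/5.2-.5,z)[:2]
seat=f(268,157,.032); knob=f(148,147,.126); p1=f(412,213,.015); p2=f(625,188,.015)
e1=f(40,262,.012);e2=f(745,182,.012);b1=f(20,112,.012);b2=f(728,38,.012)
for d in (knob-seat,p1-p2,e1-e2,b1-b2): print('ang',np.degrees(np.arctan2(-d[0],d[1])),np.linalg.norm(d))
a=np.radians(6.3)
print(seat,knob,p1,p2)
for deg in(5.5,6,6.5,7):
    a=np.radians(deg); y=np.array([-np.sin(a),np.cos(a)]); print(deg,'travel to load',(seat-p1)@y,'load',seat-y*((seat-p1)@y),'seat from knob',knob-68e-3*y, 'lateral k-s',(knob-seat)@[np.cos(a),np.sin(a)])
```

```text
ang 7.3070780897364385 0.07000062229449823
ang 7.8171003909371 0.11909230256635553
ang 7.594067072582742 0.39390023385625833
ang 7.145274605794459 0.39886201414568145
[ 0.57078595 -0.08165916] [ 0.56188277 -0.01222703] [ 0.54341875 -0.16289765] [ 0.55961664 -0.28088326]
5.5 travel to load 0.07824145367617288 load [ 0.57828506 -0.1595404 ] seat from knob [ 0.56840028 -0.07991397] lateral k-s -0.002207415993167073
6 travel to load 0.07793280516133194 load [ 0.57893214 -0.15916504] seat from knob [ 0.5689907  -0.07985452] lateral k-s -0.001596772825168391
6.5 travel to load 0.07761822176164884 load [ 0.57957258 -0.15877844] seat from knob [ 0.56958059 -0.07978992] lateral k-s -0.0009860080567369168
7 travel to load 0.07729772743386742 load [ 0.58020617 -0.15838072] seat from knob [ 0.57016988 -0.07972017] lateral k-s -0.0003751681999744359
```

```bash
python3 -m jog '[[[20,30,5],8],[[50,70,10],17],[[80,120,10],26],[[120,170,10],35],[[160,230,10],44],[[200,290,10],53],[[250,360,10],62],[[300,430,10],71],[[340,490,10],79],[[360,520,10],83.3]]' 60 20
python3 -m jog '[[[20,30,0],0],[[35,55,0],0],[[49,74,0],0],[[49,74,0],0],[[49,74,0],0],[[49,74,0],0],[[49,74,0],0],[[49,74,0],0],[[49,74,0],0],[[49,74,0],0]]'; python3 -c "
from h import *;s=env.observe();print(s['tool_rot'],s['q'],s['wrist_force'])"
```

```text
clock: 1.35
tool_pos: [0.4847, -0.1266, 0.2367]
tool_rot: [0.0, 0.659, 0.752, -0.0]
wrist_force: [1.0, -1.0, -0.7]
width: 0.652
finger_force: 0.0
clock: 2.6
tool_pos: [0.533, -0.0542, 0.2368]
tool_rot: [0.0, 0.66, 0.751, 0.0]
wrist_force: [-0.0, 0.7, -0.4]
width: 0.654
finger_force: 0.0
[3.93928172e-05 6.59768983e-01 7.51468486e-01 4.57197391e-05] [ 0.4252895   0.33891702 -0.55295406  1.7418459   0.19562665  1.11582756
 -0.0589057 ] [-0.0039425   0.69555112 -0.43026518]
```

```bash
python3 -m jog '[[[15,20,0],0],[[29,42,0],0],[[29,42,-20],0],[[29,42,-45],0],[[29,42,-70],0],[[29,42,-95],0],[[29,42,-115],0],[[29,42,-130],0],[[29,42,-130],0],[[29,42,-130],0]]' 60 20
python3 - <<'E'
from h import *
for n in("top","side"):
    p,d=imaging.camera(n); 
    u,v=map(int,proj(n,[.56,-.03,.1])); 
    cv2.imwrite(f'pics/k_{n}.png',p[max(v-50,0):v+50,u-60:u+60,::-1])
a=[cv2.resize(cv2.imread(f'pics/k_{n}.png'),(400,340),interpolation=cv2.INTER_CUBIC) for n in("top","side")]
cv2.imwrite('pics/k.png',np.hstack(a))
E
```

```text
clock: 3.85
tool_pos: [0.5625, -0.012, 0.1074]
tool_rot: [0.0, 0.66, 0.751, 0.0]
wrist_force: [-0.0, 0.1, 0.4]
width: 0.655
finger_force: 0.0
```

View pics/k.png

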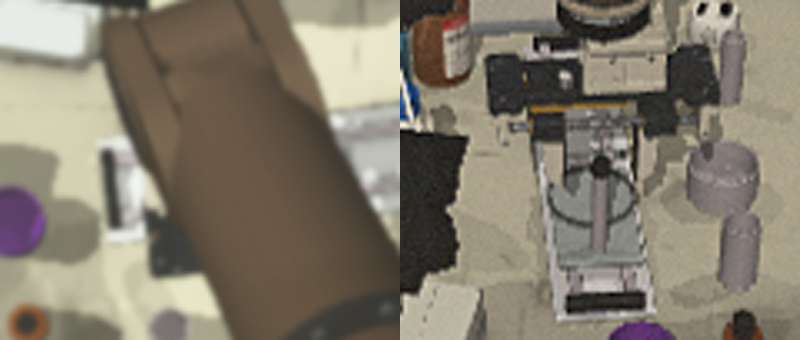

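```bash
python3 -m jog '[[[0,0,0],0],[[0,0,0],0],[[0,0,0],0],[[0,0,0],0],[[0,0,0],0],[[0,0,0],0],[[0,0,0],0],[[0,0,0],0],[[0,0,0],0],[[0,0,0],0]]' 5 20
python3 -m jog '[[[1,-8,0],0],[[2,-16,0],0],[[3,-24,0],0],[[4.1,-32,0],0],[[5.2,-40,0],0],[[6.2,-48,0],0],[[7.3,-56,0],0],[[8.3,-64,0],0],[[8.3,-64,0],0],[[8.3,-64,0],0]]'
```

```text
clock: 5.2
tool_pos: [0.5608, -0.0123, 0.1066]
tool_rot: [-0.001, 0.66, 0.751, -0.001]
wrist_force: [-4.9, -0.0, 5.1]
width: 0.183
finger_force: 20.0
clock: 6.45
tool_pos: [0.5694, -0.0765, 0.1066]
tool_rot: [-0.001, 0.66, 0.751, -0.001]
wrist_force: [-4.6, 0.2, 5.9]
width: 0.185
finger_force: 20.0
```

```bash
for i in 1; do python3 -m jog '[[[0.2,-1.5,0],0],[[0.4,-3,0],0],[[0.6,-4.5,0],0],[[0.8,-6,0],0],[[0.9,-7,0],0],[[1,-8,0],0],[[1,-8,0],0],[[1,-8,0],0],[[1,-8,0],0],[[1,-8,0],0]]'; done
python3 -m jog '[[[0.1,-1,0],0],[[0.3,-2,0],0],[[0.3,-2,0],0],[[0.3,-2,0],0],[[0.3,-2,0],0],[[0.3,-2,0],0],[[0.3,-2,0],0],[[0.3,-2,0],0],[[0.3,-2,0],0],[[0.3,-2,0],0]]' | egrep 'pos|force'
python3 -m jog '[[[0.1,-1,0],0],[[0.2,-1.5,0],0],[[0.2,-1.5,0],0],[[0.2,-1.5,0],0],[[0.2,-1.5,0],0],[[0.2,-1.5,0],0],[[0.2,-1.5,0],0],[[0.2,-1.5,0],0],[[0.2,-1.5,0],0],[[0.2,-1.5,0],0]]' | egrep 'pos|force'
```

```text
clock: 7.7
tool_pos: [0.5696, -0.0776, 0.1066]
tool_rot: [-0.003, 0.658, 0.753, 0.001]
wrist_force: [-10.6, 18.2, 7.0]
width: 0.185
finger_force: 20.0
tool_pos: [0.5696, -0.0778, 0.1066]
wrist_force: [-11.4, 22.2, 8.3]
finger_force: 20.0
tool_pos: [0.571, -0.0881, 0.1066]
wrist_force: [-5.1, -1.0, 4.1]
finger_force: 20.0
```

```bash
python3 -m jog '[[[0,0,0],0],[[0,0,0],0],[[0,0,0],0],[[0,0,20],0],[[0,0,50],0],[[0,0,90],0],[[0,0,130],0],[[-40,-30,130],0],[[-80,-70,130],0],[[-120,-110,130],0]]' 60
python3 -m jog '[[[-10,-40,0],0],[[-10,-80,0],0],[[-10,-120,0],0],[[-10,-160,0],0],[[-10,-200,0],0],[[-10,-230,0],0],[[-10,-230,0],0],[[-10,-230,0],0],[[-10,-230,0],0],[[-10,-230,0],0]]' 85
python3 - <<'E'
from h import *
p,d=imaging.camera('top'); np.savez("pics/top1.npz",p=p,d=d)
cv2.imwrite('pics/crop3.png',cv2.resize(p[195:300,278:430,::-1],None,fx=5.2,fy=5.2,interpolation=cv2.INTER_CUBIC))
p,W=cloud('top',p,d)
S=W[195:250,278:350].reshape(-1,3); S=S[(S[:,2]>.11)&(S[:,2]<.14)]; print('knob',len(S),np.median(S,0))
E
```

```text
clock: 11.45
tool_pos: [0.4508, -0.1987, 0.2369]
tool_rot: [0.0, 0.66, 0.752, 0.0]
wrist_force: [1.3, -0.6, 1.0]
width: 0.655
finger_force: 0.0
clock: 12.7
tool_pos: [0.4421, -0.4269, 0.237]
tool_rot: [0.0, 0.659, 0.752, 0.0]
wrist_force: [-0.1, -0.1, 0.6]
width: 0.924
finger_force: 0.0
knob 36 [ 0.57140291 -0.08710113  0.12526167]
```

View pics/crop3.png

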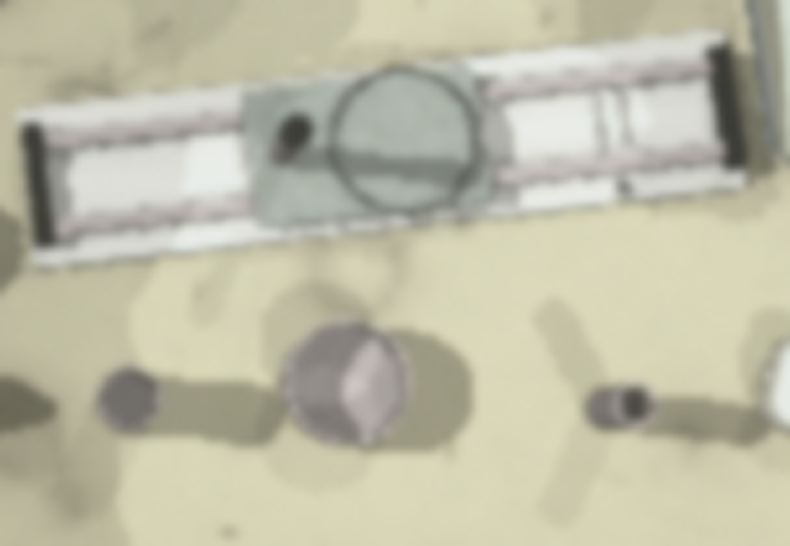

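Run:
```python
from h import *
f=lambda a,b,z: unproj('top',278+(a+.5)/5.2-.5,195+(b+.5)/5.2-.5,z)[:2]
seat=f(405,139,.032); p1=f(412,213,.015); p2=f(625,188,.015); knob=f(296,129,.126)
a=np.radians(7.4); y=np.array([-np.sin(a),np.cos(a)])
print(seat,knob,(seat-p1)@y,(seat-p2)@y,(knob-p1)@y,(f(268,157,.032)-seat)@y, (knob-seat)@[np.cos(a),np.sin(a)])
z=np.load('pics/top1.npz'); p,W=cloud('top',z['p'],z['d'])
for k,(u,v) in {'C':(302,271),'D':(345,268),'E':(397,272),'A':(163,268),'B':(214,268)}.items():
    r=17; S=W[v-r:v+r+1,u-r:u+r+1].reshape(-1,3); S=S[S[:,2]>.02]; hi=np.nanpercentile(S[:,2],97); T=S[S[:,2]>hi-.012]
    print(k,hi.round(3),((T.min(0)+T.max(0))/2).round(3),cv2.minEnclosingCircle((T[:,:2]*1000).astype(np.float32)))
```

```text
[ 0.58220108 -0.15675281] [ 0.57262719 -0.08771   ] 0.0010986672745309021 0.12018781419903313 0.07079950596979231 0.07593842521522917 -0.0006017438241535017
C 0.071 [ 0.437 -0.007  0.066] ((437.51336669921875, -6.241683006286621), 17.121572494506836)
D 0.042 [ 0.45  -0.125  0.037] ((449.466552734375, -124.64653015136719), 33.96100616455078)
E 0.079 [ 0.439 -0.27   0.075] ((438.5812072753906, -269.7062072753906), 12.54078483581543)
A 0.06 [0.44  0.386 0.056] ((439.55517578125, 385.9792175292969), 23.551944732666016)
B 0.052 [0.443 0.243 0.047] ((443.37481689453125, 243.2195281982422), 28.429990768432617)
```

```bash
python3 -m jog '[[[1,40,0],0],[[2,90,0],0],[[4,140,0],0],[[6,190,0],0],[[8,240,0],0],[[8,280,-20],0],[[8,302,-60],0],[[8,302,-110],0],[[8,302,-140],0],[[8,302,-140],0]]' 91
python3 -m jog '[[[0,0,-20],0],[[0,0,-40],0],[[0,0,-60],0],[[0,0,-77],0],[[0,0,-77],0],[[0,0,-77],0],[[0,0,-77],0],[[0,0,-77],0],[[0,0,-77],0],[[0,0,-77],0]]'
python3 -m jog '[[[0,0,0],0],[[0,0,0],0],[[0,0,0],0],[[0,0,0],0],[[0,0,0],0],[[0,0,0],0],[[0,0,0],0],[[0,0,0],0],[[0,0,0],0],[[0,0,0],0]]' 50 25
```

```text
clock: 14.0
tool_pos: [0.4483, -0.1251, 0.0954]
tool_rot: [-0.002, 0.659, 0.752, -0.001]
wrist_force: [-0.2, 0.5, 0.5]
width: 0.992
finger_force: 0.0
clock: 15.25
tool_pos: [0.4498, -0.1257, 0.0198]
tool_rot: [0.0, 0.66, 0.751, 0.0]
wrist_force: [0.1, -0.0, -0.4]
width: 0.99
finger_force: 0.0
clock: 16.5
tool_pos: [0.4498, -0.1257, 0.0197]
tool_rot: [0.0, 0.66, 0.751, 0.0]
wrist_force: [0.0, -0.1, -1.4]
width: 0.743
finger_force: 25.0
```

```bash
python3 -m jog '[[[0,0,15],0],[[0,0,35],0],[[0,0,55],0],[[10,-3,60],0],[[35,-8,60],0],[[65,-15,60],0],[[95,-22,60],0],[[120,-28,60],0],[[131,-31,60],0],[[131,-31,60],0]]'
python3 -m jog '[[[0,0,0],0],[[0,0,-8],0],[[0,0,-16],0],[[0,0,-22],0],[[0,0,-28],0],[[0,0,-31],0],[[0,0,-33],0],[[0,0,-33],0],[[0,0,-33],0],[[0,0,-33],0]]'
```

```text
clock: 17.75
tool_pos: [0.5809, -0.1567, 0.0793]
tool_rot: [-0.0, 0.66, 0.751, -0.0]
wrist_force: [-0.7, 1.1, -0.5]
width: 0.745
finger_force: 25.0
clock: 19.0
tool_pos: [0.5809, -0.1567, 0.0469]
tool_rot: [0.0, 0.66, 0.751, 0.0]
wrist_force: [0.4, -0.0, -1.2]
width: 0.743
finger_force: 25.0
```

```bash
python3 -m jog '[[[0,0,-1],0],[[0,0,-1],0],[[0,0,-1],0],[[0,0,-1],0],[[0,0,0],0],[[0,0,20],0],[[0,0,50],0],[[0,0,90],0],[[0,0,130],0],[[0,0,150],0]]' 91
python3 -m jog '[[[-15,40,10],0],[[-30,90,10],0],[[-50,140,10],0],[[-70,190,10],0],[[-90,240,10],0],[[-115,290,10],0],[[-138,340,10],0],[[-138,390,10],0],[[-138,400,10],0],[[-138,400,10],0]]' 80
cat > look.py <<'E'
from h import *
import sys
tag=sys.argv[1]
p,d=imaging.camera('top'); np.savez(f"pics/{tag}.npz",p=p,d=d); p,W=cloud('top',p,d)
H={'1':.038,'2':.048,'3':.058,'4':.068,'5':.078}
P={'3':(.44,.386),'2':(.443,.243),'4':(.437,-.006),'5':(.439,-.27)}
def circ(S,h,tag):
    T=S[(abs(S[:,2]-h)<.006)]
    if len(T)<6: print(tag,'none'); return
    c,r=cv2.minEnclosingCircle((T[:,:2]*1000).astype(np.float32)); m=(T.min(0)+T.max(0))/2
    print(tag,len(T),'circ',np.round(c),round(r,1),'mid',(m[:2]*1000).round(1))
F=W.reshape(-1,3); F=F[~np.isnan(F[:,0])]
for k,(x,y) in P.items(): circ(F[(np.hypot(F[:,0]-x,F[:,1]-y)<.05)],H[k],'cup'+k)
N=F[(np.hypot(F[:,0]-.581,F[:,1]+.156)<.042)]
for i,k in enumerate('12345'): circ(N,.026+.006*i+H[k],'nest'+k)
Cr=lambda n,p,X,s,o: cv2.resize(p[(v:=int(proj(n,X)[1]))-s:v+s,(u:=int(proj(n,X)[0]))-s:u+s,::-1],(o,o),interpolation=cv2.INTER_CUBIC)
q,_=imaging.camera('side')
cv2.imwrite(f'pics/{tag}.png',np.hstack([Cr('top',p,(.56,-.15,.06),32,400),Cr('side',q,(.58,-.15,.06),40,400)]))
E
python3 look.py n1
```

```text
clock: 20.25
tool_pos: [0.5817, -0.1566, 0.1993]
tool_rot: [0.001, 0.66, 0.752, 0.001]
wrist_force: [0.4, -0.2, 0.0]
width: 0.991
finger_force: 0.0
clock: 21.5
tool_pos: [0.4427, 0.2435, 0.2067]
tool_rot: [0.0, 0.659, 0.752, -0.0]
wrist_force: [-0.6, -0.7, -0.3]
width: 0.872
finger_force: 0.0
cup3 none
cup2 15 circ [453. 227.] 19.5 mid [452.8 226.5]
cup4 28 circ [438.  -6.] 17.2 mid [437.2  -6.4]
cup5 26 circ [ 438. -270.] 12.4 mid [ 439.1 -269.7]
nest1 67 circ [ 583. -155.] 34.2 mid [ 582.7 -155.5]
nest2 none
nest3 none
nest4 none
nest5 none
```

View pics/n1.png

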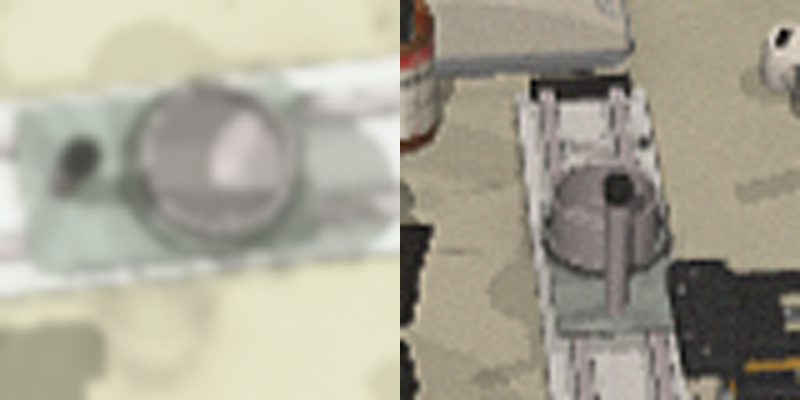

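```bash
cat > sidecup.py <<'E'
from h import *
import sys
k=sys.argv[1]; x,y=map(float,sys.argv[2:4]); H={'1':.038,'2':.048,'3':.058,'4':.068,'5':.078}[k]
for n in('side','top'):
    p,W=cloud(n); F=W.reshape(-1,3); F=F[~np.isnan(F[:,0])]
    T=F[(np.hypot(F[:,0]-x,F[:,1]-y)<.07)&(F[:,2]<H+.005)&(F[:,2]>H-.01)]
    if len(T)>5: print(n,len(T),cv2.minEnclosingCircle((T[:,:2]*1000).astype(np.float32)),((T.min(0)+T.max(0))/2)[:2].round(4))
E
python3 sidecup.py 2 .443 .243;python3 sidecup.py 3 .44 .386
```

```text
side 146 ((441.9444274902344, 242.3754425048828), 29.845911026000977) [0.4415 0.2421]
top 16 ((454.17181396484375, 226.7862548828125), 18.326284408569336) [0.4542 0.2268]
side 129 ((438.05023193359375, 385.6468811035156), 25.1735897064209) [0.4384 0.386 ]
```

```bash
python3 -m jog '[[[0,-0.5,-40],0],[[0,-0.5,-90],0],[[0,-0.5,-120],0],[[0,-0.5,-145],0],[[0,-0.5,-160],0],[[0,-0.5,-172],0],[[0,-0.5,-172],0],[[0,-0.5,-172],0],[[0,-0.5,-172],0],[[0,-0.5,-172],0]]' 80
python3 -m jog '[[[0,0,0],0],[[0,0,0],0],[[0,0,0],0],[[0,0,0],0],[[0,0,0],0],[[0,0,0],0],[[0,0,0],0],[[0,0,0],0],[[0,0,10],0],[[0,0,20],0]]' 40 25
```

```text
clock: 23.05
tool_pos: [0.4431, 0.2429, 0.0352]
tool_rot: [0.0, 0.66, 0.751, 0.0]
wrist_force: [0.5, 0.4, 0.6]
width: 0.868
finger_force: 0.0
clock: 24.3
tool_pos: [0.443, 0.243, 0.0555]
tool_rot: [0.0, 0.66, 0.751, 0.0]
wrist_force: [0.0, 0.4, -0.4]
width: 0.62
finger_force: 25.0
```

```bash
python3 -m jog '[[[0,0,40],0],[[0,0,90],0],[[0,-10,130],0],[[0,-50,140],0],[[0,-100,140],0],[[0,-150,140],0],[[0,-200,140],0],[[10,-250,140],0],[[20,-300,140],0],[[40,-350,140],0]]'
python3 -m jog '[[[20,-15,0],0],[[50,-30,0],0],[[75,-42,0],0],[[93,-48,0],0],[[98,-49,0],0],[[98.5,-49,0],0],[[98.5,-49,0],0],[[98.5,-49,0],0],[[98.5,-49,0],0],[[98.5,-49,0],0]]'
```

```text
clock: 25.55
tool_pos: [0.4827, -0.1088, 0.1958]
tool_rot: [0.001, 0.66, 0.752, 0.0]
wrist_force: [0.3, 1.5, -0.6]
width: 0.619
finger_force: 25.0
clock: 26.8
tool_pos: [0.5812, -0.1562, 0.1948]
tool_rot: [0.0, 0.66, 0.751, -0.0]
wrist_force: [0.2, 0.0, -2.5]
width: 0.623
finger_force: 25.0
```

```bash
python3 -m jog '[[[0,0,-20],0],[[0,0,-50],0],[[0,0,-75],0],[[0,0,-90],0],[[0,0,-100],0],[[0,0,-108],0],[[0,0,-115],0],[[0,0,-121],0],[[0,0,-125],0],[[0,0,-127],0]]'
python3 -m jog '[[[0,0,-1],0],[[0,0,-1],0],[[0,0,-1],0],[[0,0,-1],0],[[0,0,-1],0],[[0,0,-1],0],[[0,0,-1],0],[[0,0,-1],0],[[0,0,-1],0],[[0,0,-1],0]]'
```

```text
clock: 28.05
tool_pos: [0.5813, -0.1562, 0.0676]
tool_rot: [0.0, 0.66, 0.751, 0.0]
wrist_force: [-0.5, 0.0, -1.8]
width: 0.618
finger_force: 25.0
clock: 29.3
tool_pos: [0.5813, -0.1562, 0.0668]
tool_rot: [0.0, 0.66, 0.751, 0.0]
wrist_force: [0.4, -0.2, 0.9]
width: 0.618
finger_force: 25.0
```

```bash
python3 -m jog '[[[0,0,0],0],[[0,0,0],0],[[0,0,0],0],[[0,0,0],0],[[0,0,10],0],[[0,0,30],0],[[0,0,60],0],[[0,0,100],0],[[0,0,130],0],[[0,0,140],0]]' 78
python3 -m jog '[[[-20,60,0],0],[[-50,120,0],0],[[-80,180,0],0],[[-110,240,0],0],[[-142,300,0],0],[[-142,360,0],0],[[-142,420,0],0],[[-142,480,0],0],[[-142,530,0],0],[[-142,542,0],0]]' 66
python3 look.py n2; python3 sidecup.py 3 .44 .386
```

```text
clock: 30.55
tool_pos: [0.5823, -0.1561, 0.2093]
tool_rot: [0.002, 0.66, 0.751, 0.001]
wrist_force: [0.7, -0.4, -0.3]
width: 0.853
finger_force: 0.0
clock: 31.8
tool_pos: [0.4371, 0.3902, 0.206]
tool_rot: [-0.001, 0.658, 0.753, 0.0]
wrist_force: [-0.9, -0.5, -0.2]
width: 0.718
finger_force: 0.0
cup3 26 circ [441. 385.] 22.5 mid [442.6 384.8]
cup2 none
cup4 27 circ [438.  -6.] 17.2 mid [437.2  -6.6]
cup5 23 circ [ 439. -270.] 12.0 mid [ 439.2 -269.3]
nest1 94 circ [ 583. -155.] 34.3 mid [ 582.9 -154.9]
nest2 54 circ [ 584. -154.] 28.7 mid [ 583.4 -154.2]
nest3 none
nest4 none
nest5 none
side 129 ((437.22308349609375, 385.3021545410156), 24.398128509521484) [0.4383 0.3855]
top 34 ((441.0194091796875, 385.200439453125), 23.081592559814453) [0.4442 0.3847]
```

View pics/n2.png

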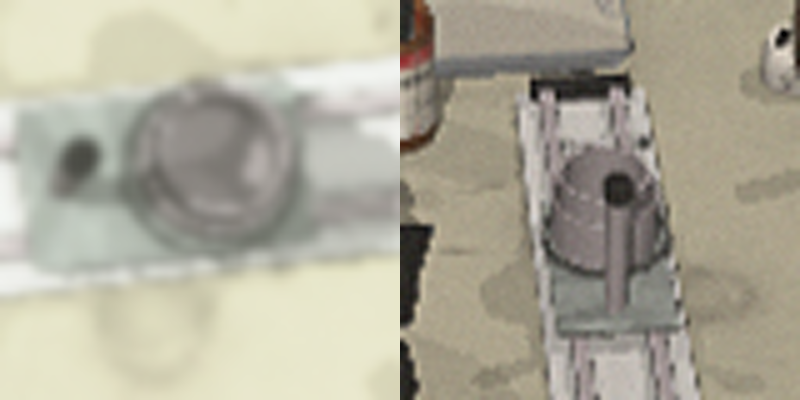

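```bash
python3 -m jog '[[[0,0,-20],0],[[0,0,-60],0],[[0,0,-100],0],[[0,0,-130],0],[[0,0,-150],0],[[0,0,-162],0],[[0,0,-162],0],[[0,0,-162],0],[[0,0,-162],0],[[0,0,-162],0]]'
python3 -m jog '[[[0,0,0],0],[[0,0,0],0],[[0,0,0],0],[[0,0,0],0],[[0,0,0],0],[[0,0,0],0],[[0,0,0],0],[[0,0,0],0],[[0,0,10],0],[[0,0,20],0]]' 30 25
```

```text
clock: 33.25
tool_pos: [0.4395, 0.3861, 0.0453]
tool_rot: [0.0, 0.66, 0.751, 0.0]
wrist_force: [-0.2, -0.2, 0.4]
width: 0.725
finger_force: 0.0
clock: 34.5
tool_pos: [0.4395, 0.3858, 0.0654]
tool_rot: [0.0, 0.66, 0.751, 0.0]
wrist_force: [1.1, 0.7, -1.1]
width: 0.492
finger_force: 25.0
```

```bash
python3 -m jog '[[[0,0,40],0],[[0,0,90],0],[[0,-10,130],0],[[0,-50,140],0],[[0,-100,140],0],[[0,-150,140],0],[[0,-200,140],0],[[0,-250,140],0],[[0,-300,140],0],[[0,-350,140],0]]'
python3 -m jog '[[[20,-50,0],0],[[40,-100,0],0],[[70,-140,0],0],[[100,-165,0],0],[[125,-180,0],0],[[139,-189,0],0],[[142.5,-191,0],0],[[142.5,-191,0],0],[[142.5,-191,0],0],[[142.5,-191,0],0]]'
```

```text
clock: 35.75
tool_pos: [0.4393, 0.0343, 0.2056]
tool_rot: [0.001, 0.66, 0.752, 0.0]
wrist_force: [0.2, -1.0, -0.2]
width: 0.498
finger_force: 25.0
clock: 37.0
tool_pos: [0.5814, -0.1548, 0.205]
tool_rot: [0.0, 0.66, 0.752, -0.0]
wrist_force: [-0.4, 0.5, -1.0]
width: 0.491
finger_force: 25.0
```

```bash
python3 -m jog '[[[0,0,-20],0],[[0,0,-45],0],[[0,0,-68],0],[[0,0,-83],0],[[0,0,-93],0],[[0,0,-101],0],[[0,0,-108],0],[[0,0,-114],0],[[0,0,-118],0],[[0,0,-120.5],0]]'
python3 -m jog '[[[0,0,-1],0],[[0,0,-1],0],[[0,0,-1],0],[[0,0,-1],0],[[0,0,-1],0],[[0,0,-1],0],[[0,0,-1],0],[[0,0,-1],0],[[0,0,-1],0],[[0,0,-1],0]]'
```

```text
clock: 38.25
tool_pos: [0.5819, -0.1552, 0.0841]
tool_rot: [0.0, 0.66, 0.751, 0.0]
wrist_force: [-0.5, -0.7, -0.6]
width: 0.5
finger_force: 25.0
clock: 39.5
tool_pos: [0.5818, -0.1552, 0.0832]
tool_rot: [0.0, 0.66, 0.751, 0.0]
wrist_force: [-0.1, 0.6, -1.8]
width: 0.495
finger_force: 25.0
```

```bash
python3 -m jog '[[[0,0,0],0],[[0,0,0],0],[[0,0,0],0],[[0,0,0],0],[[0,0,10],0],[[0,0,30],0],[[0,0,60],0],[[0,0,90],0],[[0,0,110],0],[[0,0,120],0]]' 68
python3 -m jog '[[[-20,60,0],0],[[-50,120,0],0],[[-80,180,0],0],[[-110,220,0],0],[[-144,250,0],0],[[-144,255,0],0],[[-144,255,0],0],[[-144,255,0],0],[[-144,255,0],0],[[-144,255,0],0]]' 55
python3 look.py n3; python3 sidecup.py 4 .438 -.006
```

```text
clock: 40.75
tool_pos: [0.5823, -0.1552, 0.2051]
tool_rot: [0.001, 0.66, 0.751, 0.001]
wrist_force: [-0.0, 0.0, -0.5]
width: 0.741
finger_force: 0.0
clock: 42.0
tool_pos: [0.4381, 0.0993, 0.2031]
tool_rot: [-0.0, 0.66, 0.751, -0.0]
wrist_force: [-0.0, -0.6, -0.1]
width: 0.599
finger_force: 0.0
cup3 none
cup2 none
cup4 28 circ [438.  -6.] 17.2 mid [437.2  -6.5]
cup5 28 circ [ 438. -270.] 12.4 mid [ 439.2 -270.2]
nest1 104 circ [ 583. -156.] 34.3 mid [ 583. -155.]
nest2 84 circ [ 584. -155.] 28.9 mid [ 583.3 -154.4]
nest3 42 circ [ 583. -154.] 23.0 mid [ 582.5 -154.7]
nest4 none
nest5 none
side 67 ((433.5697021484375, -6.378965854644775), 21.792999267578125) [ 0.4352 -0.0064]
top 30 ((437.7746276855469, -6.123836994171143), 17.319591522216797) [ 0.4373 -0.0052]
```

View pics/n3.png

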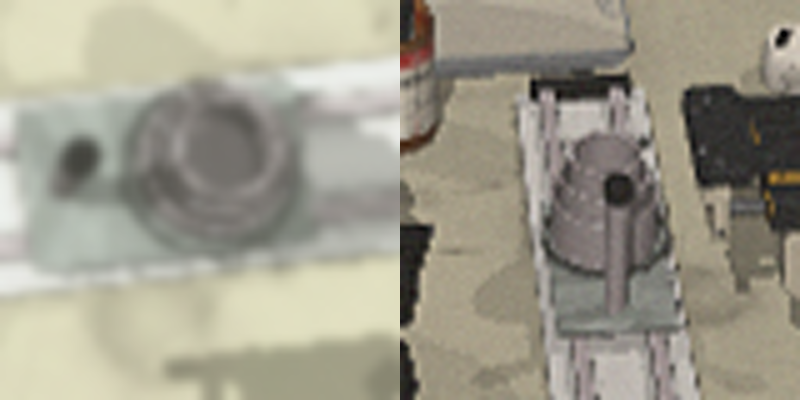

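```bash
python3 -m jog '[[[0,-40,0],0],[[0,-80,0],0],[[-0.3,-105,0],0],[[-0.3,-105.5,-30],0],[[-0.3,-105.5,-70],0],[[-0.3,-105.5,-100],0],[[-0.3,-105.5,-120],0],[[-0.3,-105.5,-135],0],[[-0.3,-105.5,-145],0],[[-0.3,-105.5,-149],0]]'
python3 -m jog '[[[0,0,0],0],[[0,0,0],0],[[0,0,0],0],[[0,0,0],0],[[0,0,0],0],[[0,0,0],0],[[0,0,0],0],[[0,0,0],0],[[0,0,10],0],[[0,0,20],0]]' 20 25
```

```text
clock: 43.45
tool_pos: [0.4376, -0.0056, 0.054]
tool_rot: [0.0, 0.66, 0.752, -0.0]
wrist_force: [-0.4, -0.3, 0.0]
width: 0.6
finger_force: 0.0
clock: 44.7
tool_pos: [0.4373, -0.0056, 0.0748]
tool_rot: [-0.0, 0.66, 0.751, -0.0]
wrist_force: [-0.8, -1.1, -0.4]
width: 0.379
finger_force: 24.9
```

```bash
python3 -m jog '[[[0,0,40],0],[[0,0,90],0],[[0,-10,130],0],[[0,-50,140],0],[[10,-90,140],0],[[40,-120,140],0],[[80,-135,140],0],[[120,-145,140],0],[[142,-149,140],0],[[144.5,-149.7,140],0]]'
python3 -m jog '[[[0,0,0],0],[[0,0,0],0],[[0,0,-20],0],[[0,0,-45],0],[[0,0,-65],0],[[0,0,-75],0],[[0,0,-75],0],[[0,0,-75],0],[[0,0,-75],0],[[0,0,-75],0]]'
```

```text
clock: 45.95
tool_pos: [0.5827, -0.1553, 0.2143]
tool_rot: [-0.0, 0.66, 0.751, 0.0]
wrist_force: [-0.3, 0.4, -1.0]
width: 0.377
finger_force: 24.9
clock: 47.2
tool_pos: [0.5822, -0.1554, 0.1397]
tool_rot: [0.0, 0.66, 0.751, 0.0]
wrist_force: [-0.4, 0.0, -0.7]
width: 0.376
finger_force: 24.9
```

```bash
python3 -m jog '[[[0,0,-8],0],[[0,0,-16],0],[[0,0,-23],0],[[0,0,-29],0],[[0,0,-34],0],[[0,0,-38],0],[[0,0,-40],0],[[0,0,-41],0],[[0,0,-41],0],[[0,0,-41],0]]'
python3 -m jog '[[[0,0,0],0],[[0,0,0],0],[[0,0,0],0],[[0,0,0],0],[[0,0,10],0],[[0,0,30],0],[[0,0,60],0],[[0,0,90],0],[[0,0,110],0],[[0,0,120],0]]' 58
python3 -m jog '[[[-20,60,0],0],[[-50,120,0],0],[[-80,180,0],0],[[-110,220,0],0],[[-144,250,0],0],[[-144,255,0],0],[[-144,255,0],0],[[-144,255,0],0],[[-144,255,0],0],[[-144,255,0],0]]' 45
python3 look.py n4; python3 sidecup.py 5 .438 -.27
```

```text
clock: 48.45
tool_pos: [0.5821, -0.1554, 0.0986]
tool_rot: [0.0, 0.66, 0.751, 0.0]
wrist_force: [-1.2, 0.4, 3.6]
width: 0.376
finger_force: 25.0
clock: 49.7
tool_pos: [0.5825, -0.1553, 0.2201]
tool_rot: [0.001, 0.66, 0.751, 0.001]
wrist_force: [1.0, 0.9, -0.3]
width: 0.627
finger_force: 0.0
clock: 50.95
tool_pos: [0.4383, 0.0991, 0.2181]
tool_rot: [-0.0, 0.66, 0.751, -0.0]
wrist_force: [1.2, -0.1, -0.9]
width: 0.493
finger_force: 0.0
cup3 none
cup2 none
cup4 none
cup5 27 circ [ 439. -269.] 12.5 mid [ 439.1 -269.7]
nest1 95 circ [ 583. -156.] 34.2 mid [ 583.  -155.2]
nest2 96 circ [ 583. -155.] 28.6 mid [ 583.4 -154.5]
nest3 61 circ [ 582. -154.] 23.0 mid [ 582.4 -154.4]
nest4 38 circ [ 581. -155.] 17.7 mid [ 581.5 -154.9]
nest5 none
top 31 ((438.9833679199219, -269.1693115234375), 12.067818641662598) [ 0.4392 -0.2692]
```

View pics/n4.png

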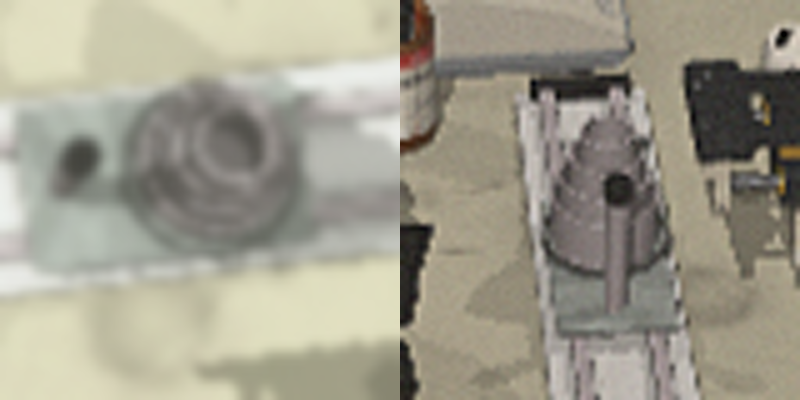

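```bash
python3 -m jog '[[[0,-40,0],0],[[0,-90,0],0],[[0,-140,0],0],[[0,-190,0],0],[[0,-240,0],0],[[0,-290,0],0],[[0,-340,0],0],[[0.8,-366,0],0],[[0.8,-369,0],0],[[0.8,-369,0],0]]'
python3 -m jog '[[[0,0,-40],0],[[0,0,-80],0],[[0,0,-110],0],[[0,0,-130],0],[[0,0,-145],0],[[0,0,-154],0],[[0,0,-154],0],[[0,0,-154],0],[[0,0,-154],0],[[0,0,-154],0]]'
python3 -m jog '[[[0,0,0],0],[[0,0,0],0],[[0,0,0],0],[[0,0,0],0],[[0,0,0],0],[[0,0,0],0],[[0,0,0],0],[[0,0,0],0],[[0,0,10],0],[[0,0,20],0]]' 10 22
```

```text
clock: 52.4
tool_pos: [0.4389, -0.2685, 0.2181]
tool_rot: [-0.0, 0.66, 0.752, 0.0]
wrist_force: [-0.1, 0.5, -0.1]
width: 0.49
finger_force: 0.0
clock: 53.65
tool_pos: [0.439, -0.2696, 0.0646]
tool_rot: [0.0, 0.66, 0.751, 0.0]
wrist_force: [0.7, -0.3, -0.9]
width: 0.489
finger_force: 0.0
clock: 54.9
tool_pos: [0.4389, -0.2694, 0.085]
tool_rot: [0.0, 0.66, 0.751, 0.0]
wrist_force: [0.1, -0.7, -0.5]
width: 0.252
finger_force: 21.9
```

```bash
python3 -m jog '[[[0,0,40],0],[[0,0,80],0],[[0,0,115],0],[[5,5,125],0],[[40,25,125],0],[[80,55,125],0],[[115,90,125],0],[[138,110,125],0],[[142.8,114,125],0],[[142.8,114,125],0]]'
python3 -m jog '[[[0,0,0],0],[[0,0,0],0],[[0,0,-10],0],[[0,0,-20],0],[[0,0,-28],0],[[0,0,-30],0],[[0,0,-30],0],[[0,0,-30],0],[[0,0,-30],0],[[0,0,-30],0]]'
python3 look.py n5a
```

```text
clock: 56.15
tool_pos: [0.5811, -0.1554, 0.2086]
tool_rot: [-0.0, 0.66, 0.752, -0.0]
wrist_force: [-0.9, -0.1, -0.8]
width: 0.252
finger_force: 21.9
clock: 57.4
tool_pos: [0.5817, -0.1554, 0.1794]
tool_rot: [0.0, 0.66, 0.751, 0.0]
wrist_force: [-0.1, -0.1, -0.2]
width: 0.25
finger_force: 21.9
cup3 none
cup2 none
cup4 none
cup5 none
nest1 56 circ [ 583. -152.] 32.9 mid [ 582.8 -141. ]
nest2 47 circ [ 583. -147.] 26.8 mid [ 583.  -140.8]
nest3 21 circ [ 584. -143.] 19.4 mid [ 584.4 -139.2]
nest4 none
nest5 none
```

View pics/n5a.png

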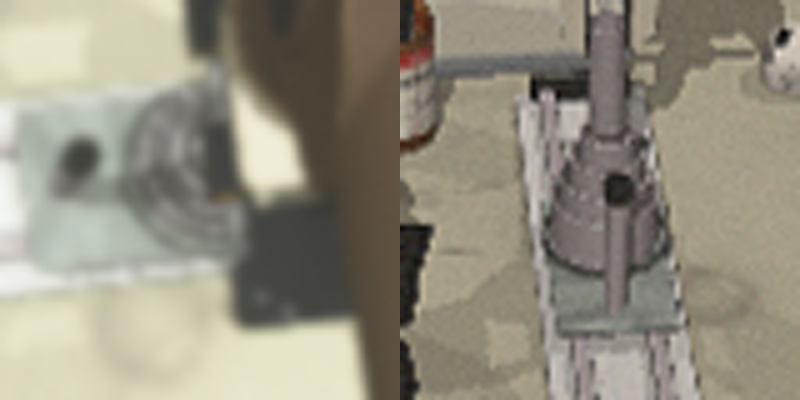

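```bash
python3 -m jog '[[[0,0,-6],0],[[0,0,-12],0],[[0,0,-20],0],[[0,0,-28],0],[[0,0,-36],0],[[0,0,-44],0],[[0,0,-52],0],[[0,0,-58],0],[[0,0,-62],0],[[0,0,-64],0]]'
python3 -m jog '[[[0,0,-1],0],[[0,0,-1],0],[[0,0,-1],0],[[0,0,-1],0],[[0,0,-1],0],[[0,0,-1],0],[[0,0,-1],0],[[0,0,-1],0],[[0,0,-1],0],[[0,0,-1],0]]'
```

```text
clock: 58.75
tool_pos: [0.5816, -0.1554, 0.115]
tool_rot: [-0.0, 0.66, 0.751, 0.0]
wrist_force: [-1.3, 0.2, -1.1]
width: 0.248
finger_force: 21.9
clock: 60.0
tool_pos: [0.5816, -0.1554, 0.1143]
tool_rot: [0.0, 0.66, 0.751, 0.0]
wrist_force: [0.4, 0.2, -0.6]
width: 0.25
finger_force: 21.9
```

```bash
python3 -m jog '[[[0,0,0],0],[[0,0,0],0],[[0,0,0],0],[[0,0,0],0],[[0,0,10],0],[[0,0,30],0],[[0,0,60],0],[[0,0,90],0],[[0,0,105],0],[[0,0,105],0]]' 48
python3 -m jog '[[[-20,60,0],0],[[-50,120,0],0],[[-80,180,0],0],[[-110,220,0],0],[[-144,250,0],0],[[-144,255,0],0],[[-144,255,0],0],[[-144,255,0],0],[[-144,255,0],0],[[-144,255,0],0]]' 60 20
python3 look.py n5
python3 - <<'E'
from h import *
p,W=cloud('top'); S=W[195:250,278:360].reshape(-1,3); S=S[(S[:,2]>.115)&(S[:,2]<.135)&(S[:,1]>-.12)]; print('knob',len(S),np.median(S,0))
E
```

```text
clock: 61.25
tool_pos: [0.5821, -0.1554, 0.2202]
tool_rot: [0.001, 0.66, 0.751, 0.0]
wrist_force: [0.0, 0.7, -0.3]
width: 0.522
finger_force: 0.0
clock: 62.5
tool_pos: [0.4379, 0.0992, 0.2191]
tool_rot: [-0.0, 0.66, 0.751, -0.0]
wrist_force: [0.2, -1.0, -0.4]
width: 0.656
finger_force: 0.0
cup3 none
cup2 none
cup4 none
cup5 none
nest1 104 circ [ 583. -155.] 34.2 mid [ 583.2 -155.3]
nest2 96 circ [ 584. -155.] 28.9 mid [ 583.5 -154.5]
nest3 64 circ [ 583. -154.] 23.1 mid [ 582.4 -154.7]
nest4 48 circ [ 582. -156.] 17.9 mid [ 581.6 -155. ]
nest5 25 circ [ 582. -156.] 12.2 mid [ 582.  -155.1]
knob 35 [ 0.5712803  -0.08678174  0.12521526]
```

View pics/n5.png

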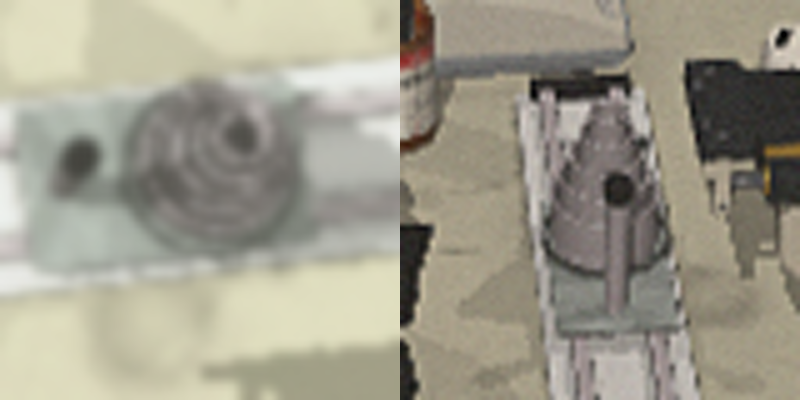

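```bash
python3 -m jog '[[[30,-40,0],0],[[70,-90,0],0],[[110,-150,0],0],[[130,-186,0],0],[[132,-188,-20],0],[[132,-188,-60],0],[[132,-188,-95],0],[[132,-188,-114],0],[[132,-188,-114],0],[[132,-188,-114],0]]'
python3 -m jog '[[[0,0,0],0],[[0,0,0],0],[[0,0,0],0],[[0,0,0],0],[[0,0,0],0],[[0,0,0],0],[[0,0,0],0],[[0,0,0],0],[[0,0,0],0],[[0,0,0],0]]' 5 15
```

```text
clock: 63.9
tool_pos: [0.5702, -0.0883, 0.1061]
tool_rot: [0.0, 0.66, 0.751, 0.0]
wrist_force: [0.2, -0.7, 0.4]
width: 0.655
finger_force: 0.0
clock: 65.15
tool_pos: [0.5709, -0.0882, 0.1054]
tool_rot: [0.001, 0.66, 0.751, 0.001]
wrist_force: [6.1, 0.3, -3.8]
width: 0.185
finger_force: 15.0
```

```bash
python3 -m jog '[[[0.7,-1,0],0],[[0.9,-2,0],0],[[1,-3,0],0],[[1.1,-4,0],0],[[1.2,-5,0],0],[[1.4,-6,0],0],[[1.5,-7,0],0],[[1.6,-8,0],0],[[1.6,-8,0],0],[[1.6,-8,0],0]]'
python3 -m jog '[[[0.1,-1,0],0],[[0.3,-2,0],0],[[0.4,-3,0],0],[[0.5,-4,0],0],[[0.6,-5,0],0],[[0.8,-6,0],0],[[0.9,-7,0],0],[[1,-8,0],0],[[1,-8,0],0],[[1,-8,0],0]]'
```

```text
clock: 66.4
tool_pos: [0.5712, -0.0907, 0.1054]
tool_rot: [-0.002, 0.658, 0.753, 0.002]
wrist_force: [0.5, 16.2, 1.0]
width: 0.191
finger_force: 15.0
clock: 67.65
tool_pos: [0.573, -0.1043, 0.1054]
tool_rot: [0.001, 0.66, 0.752, 0.001]
wrist_force: [5.3, 0.9, -2.4]
width: 0.191
finger_force: 15.0
```

```bash
python3 -m jog '[[[1,-6,0],0],[[2,-12,0],0],[[3,-19,0],0],[[4,-26,0],0],[[4.8,-33,0],0],[[5.7,-40,0],0],[[6.6,-47,0],0],[[7.5,-54,0],0],[[8.3,-60,0],0],[[9.1,-66,0],0]]'
python3 -m jog '[[[0.6,-4,0],0],[[1.1,-8,0],0],[[1.6,-12,0],0],[[2.1,-16,0],0],[[2.3,-18,0],0],[[2.3,-18,0],0],[[2.3,-18,0],0],[[2.3,-18,0],0],[[2.3,-18,0],0],[[2.3,-18,0],0]]'
```

```text
clock: 68.9
tool_pos: [0.5819, -0.1707, 0.1054]
tool_rot: [0.0, 0.66, 0.751, 0.0]
wrist_force: [5.9, 2.6, -2.4]
width: 0.185
finger_force: 15.0
clock: 70.15
tool_pos: [0.5844, -0.189, 0.1054]
tool_rot: [0.001, 0.66, 0.751, 0.0]
wrist_force: [7.2, 0.4, -2.6]
width: 0.189
finger_force: 15.0
```

```bash
python3 -m jog '[[[0.6,-1,0],0],[[0.8,-2.5,0],0],[[1,-4,0],0],[[1.2,-6,0],0],[[1.4,-8,0],0],[[1.6,-10,0],0],[[1.8,-12,0],0],[[1.8,-12,0],0],[[1.8,-12,0],0],[[1.8,-12,0],0]]'
python3 -m jog '[[[0.1,-1,0],0],[[0.3,-2,0],0],[[0.4,-3,0],0],[[0.5,-4,0],0],[[0.6,-5,0],0],[[0.7,-5.5,0],0],[[0.7,-5.5,0],0],[[0.7,-5.5,0],0],[[0.7,-5.5,0],0],[[0.7,-5.5,0],0]]'
```

```text
clock: 71.4
tool_pos: [0.5853, -0.1958, 0.1054]
tool_rot: [-0.002, 0.659, 0.753, 0.002]
wrist_force: [1.4, 12.6, 4.3]
width: 0.186
finger_force: 15.0
clock: 72.65
tool_pos: [0.5867, -0.2062, 0.1054]
tool_rot: [0.001, 0.66, 0.751, 0.0]
wrist_force: [6.2, 0.2, -1.3]
width: 0.19
finger_force: 15.0
```

```bash
python3 -m jog '[[[0,-0.4,0],0],[[0.1,-0.8,0],0],[[0.1,-0.8,0],0],[[0.1,-0.8,0],0],[[0.1,-0.8,0],0],[[0.1,-0.8,0],0],[[0.1,-0.8,0],0],[[0.1,-0.8,0],0],[[0.1,-0.8,0],0],[[0.1,-0.8,0],0]]'
python3 -m jog '[[[0,0,0],0],[[0,0,0],0],[[0,0,0],0],[[0,0,0],0],[[0,0,15],0],[[0,0,40],0],[[0,0,80],0],[[0,0,115],0],[[0,0,115],0],[[0,0,115],0]]' 60
python3 -m jog '[[[-20,40,0],0],[[-50,90,0],0],[[-80,140,0],0],[[-110,190,0],0],[[-144,240,0],0],[[-144,290,0],0],[[-144,305,0],0],[[-144,305,0],0],[[-144,305,0],0],[[-144,305,0],0]]'
python3 - <<'E'
from h import *
p,d=imaging.camera('top'); q,_=imaging.camera('side'); p,W=cloud('top',p,d)
F=W.reshape(-1,3); F=F[~np.isnan(F[:,0])]
c=np.array([.582,-.1560])+.12*np.array([.1288,-.9917]); print('expect',c)
N=F[np.hypot(*(F[:,:2]-c).T)<.044]
for i in range(5):
    h=.064+.016*i; T=N[abs(N[:,2]-h)<.006]; print(i+1,len(T),cv2.minEnclosingCircle((T[:,:2]*1000).astype(np.float32)),((T.min(0)+T.max(0))/2)[:2].round(4))
S=F[(F[:,2]>.115)&(F[:,2]<.135)&(abs(F[:,1]+.207)<.025)&(abs(F[:,0]-.587)<.02)]; print('knob',len(S),np.median(S,0))
v=lambda n,p,w,o:(lambda u,r: cv2.resize(p[int(r)-w:int(r)+w,int(u)-w:int(u)+w,::-1],(o,o),interpolation=cv2.INTER_CUBIC))(*proj(n,(.58,-.25,.06)))
cv2.imwrite('pics/end.png',np.hstack([v('top',p,45,400),v('side',q,50,400)]))
E
```

```text
clock: 73.9
tool_pos: [0.5868, -0.2073, 0.1054]
tool_rot: [0.001, 0.66, 0.751, 0.0]
wrist_force: [6.3, -0.1, -2.0]
width: 0.187
finger_force: 15.0
clock: 75.15
tool_pos: [0.5859, -0.2067, 0.2205]
tool_rot: [0.0, 0.66, 0.751, -0.0]
wrist_force: [-0.3, -0.3, 0.4]
width: 0.656
finger_force: 0.0
clock: 76.4
tool_pos: [0.4423, 0.0968, 0.22]
tool_rot: [-0.0, 0.661, 0.751, -0.0]
wrist_force: [-0.1, 0.2, -0.4]
width: 0.653
finger_force: 0.0
expect [ 0.597456 -0.275004]
1 98 ((599.0923461914062, -274.23956298828125), 34.475128173828125) [ 0.5994 -0.2743]
2 95 ((599.0599975585938, -273.5), 28.636472702026367) [ 0.5984 -0.2731]
3 79 ((598.8125, -272.7654724121094), 23.128582000732422) [ 0.5985 -0.272 ]
4 47 ((597.587646484375, -274.31689453125), 17.515628814697266) [ 0.5983 -0.274 ]
5 29 ((597.8529052734375, -273.7891540527344), 12.450606346130371) [ 0.5982 -0.2738]
knob 39 [ 0.58911104 -0.2060338   0.12580983]
```

View pics/end.png

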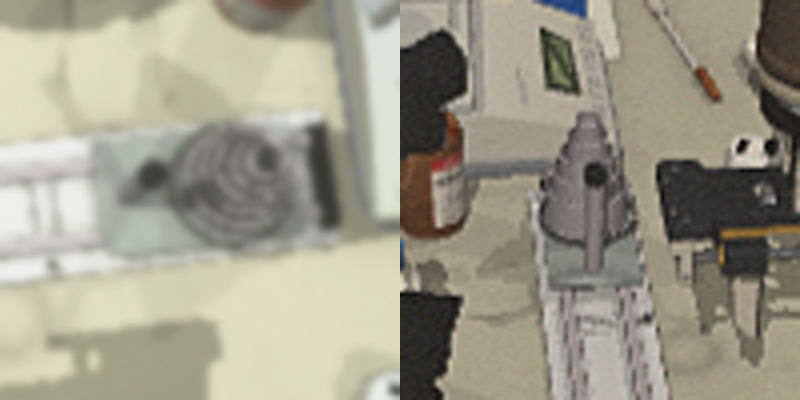

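```bash
python3 -c "
from workcell import ticket; print(ticket.hand_in())"
```

```text
the job is handed in; nothing more can be done
None
```

The job is handed in: all five cups were nested in the carrier's seat at the middle stop. In the last images the carrier rests at the last stop with the nest complete, and I saw nothing else on the bench disturbed. The robot clock read about 76 s of the 208 s allowed; no verdict came back.

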